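# Push the biscuit tin back into its gap on the counter

### The job

Push the flat steel tin along the counter into the gap between the two cartons, until its back lies flush and square against the oak rail. Slide it gently with the fingers, without grasping, lifting or tipping it, leave the cartons and everything else where they stand, and finish clear of it all.

Things in the scene. Friction and masses are not known exactly. Their poses are not given: they have to be found in the camera images.
- rail: Low oak rail standing beyond the tin, fixed, 620 mm long, 60 mm high, 18 mm thick. Origin on the counter at the middle of its front face (towards the robot; the tin must end against it). x points away from the robot, square to that face, into the wood; y along the rail to the left; z up. The tin and cartons lie on its negative x side. Yaw at most 0.2 rad.
- tin: The thing to push: flat steel tin, shut, 110 mm deep (x), 120 mm wide (y), 70 mm high, about 0.45 kg (hidden, 0.31 to 0.63), too wide to grasp, loose on the counter. Origin at the centre of its underside; its +x face is the back, to go against the rail. It starts in front of the gap, up to 95 mm to one side of its middle and up to 0.35 rad askew to the rail.
- tall_carton: Upright white card carton with a printed panel, 75 mm deep (x), 90 mm wide (y), 150 mm high, 0.7 kg, loose, standing with its back against the rail on one side of the gap. Origin at the centre of its underside. The gap between the cartons is about 160 mm wide. Either carton can be the left one.
- low_carton: Like the tall carton but only 95 mm high, on the other side of the gap; 75 mm deep, 90 mm wide, 0.7 kg, loose. Origin at the centre of its underside.
- jar: Bystander: lidded glass jar, 66 mm across, 110 mm high, near the rail on the far left. Origin at the centre of its underside.
- mill: Bystander: dark wooden pepper mill, 52 mm across, 145 mm high, near the rail on the far right. Origin at the centre of its underside.
- mug: Bystander: white mug, 80 mm across, 85 mm high, with a handle, on the counter to the left. Origin at the centre of its underside.
- bowl: Bystander: white bowl, 124 mm across, 55 mm high, on the counter to the right. Origin at the centre of its underside.
- spoon: Bystander: wooden spoon lying on the counter, to the left. Origin at the centre of its underside, handle along its x axis.
Things that resemble listed ones, but are neither listed nor needed, are in the scene too. What is shaped like the low_carton but purple or turquoise is not meant. Leave any red look-alike of the tall_carton alone.

How it is judged:
At the end, for the whole second after the job is handed in: The tin rests flat on the counter between the cartons, its centre 50 to 62 mm in front of the rail's face (back within 7 mm of touching), square to it within 0.07 rad; cartons upright and within 15 mm of their start, other things within 20 mm, the upright ones upright (x of tin in the frame of rail between -0.062 and -0.05 m and angle between the x axis of tin and the x axis of rail, either way round below 0.07 rad and angle between each of tin, tall_carton, low_carton's own z axis and vertical below 0.05 rad and height (world z) of tin below 0.005 m and linear speed of tin below 0.01 m/s and y of tin in the frame of tall_carton between -0.18 and 0.18 m and distance of each of tall_carton, low_carton from where it was at the start of the episode below 0.015 m and y of tin in the frame of low_carton between -0.18 and 0.18 m and distance of each of jar, mill, mug, bowl, spoon from where it was at the start of the episode below 0.02 m and angle between each of jar, mill, mug, bowl's own z axis and vertical below 0.1 rad).
It fails at once if the tin is lifted or carried off the counter (over 12 mm) (height (world z) of tin above 0.012 m).
It fails at once if the tin is tipped by more than 0.15 rad (angle between tin's own z axis and vertical above 0.15 rad).
It fails at once if the tin is struck or flung (faster than 0.4 m/s) (linear speed of tin above 0.4 m/s).
It fails at once if a carton is shoved more than 20 mm or tipped (distance of any of tall_carton, low_carton from where it was at the start of the episode above 0.02 m or angle between any of tall_carton, low_carton's own z axis and vertical above 0.2 rad).
It fails at once if another thing on the counter is moved more than 30 mm (distance of any of jar, mill, mug, bowl, spoon from where it was at the start of the episode above 0.03 m).
It also fails if it takes over 58 s, if anything falls off the work surface, if the arm or the gripper's body presses on something with over 40 N, if the wrist force passes 120 N, or if a joint passes its speed limit or range.

### The arm

A 6-joint arm with a two-finger parallel gripper is mounted at the origin on the work surface. World frame = base frame: x ahead of the robot, y to its left, z up, the work surface at z = 0. Lengths are in m, angles in rad, forces in N, time in s.
With the tool pointing down it reaches from about 0.275 to 0.825 m from the base axis. Payload 4.9 kg.
Tool frame: the origin (TCP) lies between the finger pads; the fingertips stand 22 mm ahead of it and the grasp point (between the pads) lies 3 mm ahead of it (manip.tip_extent is the distance from the TCP to the fingertips, in m); z points along the fingers, y is the line along which they close (so a half turn about z gives the same grasp; the last joint's range is limited). The gripper opens to 85 mm and grips with 20 to 120 N. Pads are 22 mm wide; open, the fingers measure 114 mm over their backs; the gripper's body (76 mm by 85 mm) begins 54 mm behind the grasp point. The pads swing forward as they close: fully open they stand 13 mm farther back than shut.
Start: joints at [-1.246, 0.326, -0.193, 1.052, 0, 1.437], TCP at [0.244, -0.493, 0.253] pointing down, gripper open.
Joint ranges: [-2.65, 2.65], [-0.97, 1.79], [-1.3, 1.35], [-1.93, 2.1], [-1.47, 1.37], [-3.14, 3.14]. Speed limits (rad/s): [2.57, 2.57, 3.14, 3.14, 3.14, 3.14].

### API

Orientations are given as a 3x3 rotation matrix whose columns are the frame's x, y, z axes.
In Python, from cell import manip, vision, nets gives the robot as it stands. The module is installed in compiled form; this text tells all that it offers.
- The arm moves only by the shell command python3 -m jog 'ROWS' [FORCE]. ROWS is JSON, a list of rows, each a list of 7 numbers: the turn, a rotation vector about the world's x, y, z in degrees, then the shift along the world's x, y, z in mm, then the opening in per cent of the stroke, from 0 (shut) to 100 (fully open). A call has exactly 10 rows; each row is the pose to reach, as a shift and turn from the pose commanded when the call began; what a row does not reach only later rows make up. A row lasts 1/10 s, in which the tool goes at most 50 mm and 8.59 degrees, less where a joint would pass 70% of its speed; a pose out of reach is approached as far as the arm can. A call with a gripper value outside its range is refused whole. The fingers move at their own pace and stop on an object; FORCE is the grip in N (left out, the last holds). Time passes only in rows, so rows that repeat a pose let the fingers close, or fill a call up. It gives the time, the measured TCP pose, the force, the opening and the grip force at its end, in the units of the state.
- manip.observe(): the state, without advancing time (a new reading comes with each control period).
- vision.snapshot(name): name is "scene" or "top"; returns a dict with "image" (420x560x3 uint8, red, green, blue), "range_z" (420x560 float32, m along the optical axis (not along the pixel's ray), 0 where there is no reading), "fx", "fy", "cx", "cy" (pixels), "world_from_camera" (4x4, takes a point from camera to world coordinates). Camera axes: x right, y down, z forward; pixel columns grow to the right and rows downward; lengths in m; the calibration is good to about 2 mm. A picture is of the moment at which its call begins.
- manip.job_done(): hands the job in; it is judged then, once.
Trained networks look in a picture, given as the dict that the camera call returned (one of the last four; its "shot" number tells which), for a name from the list of things; names that differ only in an ending like _2 or _b are one class to them, and where a whole thing is asked for, a point or a joint stands for the part that bears it (a point fixed in the world has none). Each returns a list of dicts, best first, with "confidence" (0 to 1); they miss things now and then, are a little off and sometimes report something else, mostly with a low value. They report only what shows in the picture. A call takes as long as a camera call. They do not tell look-alikes from the thing itself.
- nets.trace(picture, target): "pixels" (420x560 bool, what is visible of it) and "point" ([column, row] in pixels, amid what is visible of it).
- nets.tip_of(picture, target): "point" ([column, row] in pixels: a listed point, or the origin of a listed thing).
The state is a dict: "t": time; "joints": joint angles; "dq": joint speeds; "effort": joint torques, N m; "eef_pos": TCP position; "ee_rot": TCP orientation; "force": force on the tool from outside, world axes, zero at the start; "ft_torque": the same for the moment, N m; "gripper_width": finger opening in m; "grasp_force": force on a finger pad.
Only numpy, scipy, OpenCV 4.12 (cv2) and the standard library are available. Lean on these libraries where they do the work, as an engineer would, in place of code of your own. Each camera call takes 0.05 s, during which the arm holds its last target. There are 200 camera calls.

## Working session

There is one attempt and no reset: what is moved stays moved. The work goes in short steps, Python scripts to look and compute and a shell command to move; the robot and the scene stay as the last step left them, time stands still between calls to the robot, and variables do not carry over. Pictures are saved under pics/ and viewed, at most 10 in all, crops included, and the job is handed in when it is done.

```bash
mkdir -p pics; cat > h.py <<'E'
import numpy as np,cv2
from cell import manip,vision,nets
def cloud(s):
    z=s["range_z"];v,u=np.mgrid[:420,:560]
    P=np.stack([(u-s["cx"])/s["fx"]*z,(v-s["cy"])/s["fy"]*z,z,np.ones_like(z)],-1)
    return (P@np.array(s["world_from_camera"]).T)[...,:3]
def top(s,name,C,zmin=None):
    out=[]
    for r in nets.trace(s,name)[:3]:
        m=r["pixels"]&(s["range_z"]>0)
        p=C[m]
        if len(p)<20: continue
        zt=np.percentile(p[:,2],95)
        q=p[abs(p[:,2]-zt)<.008]
        (c,sz,a)=cv2.minAreaRect((q[:,:2]*1000).astype(np.float32))
        col=s["image"][m].mean(0).astype(int)
        out.append((round(r["confidence"],2),np.round(r["point"]),np.round(c),np.round(sz),round(a,1),round(zt*1000),col))
    return out
E
python3 - <<'E'
from h import *
for n in("top","scene"):
    s=vision.snapshot(n);cv2.imwrite(f"pics/{n}1.png",s["image"][...,::-1]);C=cloud(s)
    np.save(n,C)
    print(n,np.round(np.array(s["world_from_camera"])[:3,3],2))
    for k in"rail tin tall_carton low_carton jar mill mug bowl spoon".split():
        for o in top(s,k,C):print(k,*o)
E
```

```text
top [0.4  0.02 1.11]
rail 0.95 [304. 157.] [699. -12.] [ 20. 618.] 7.0 62 [72 53 37]
tin 0.6 [338. 223.] [ 520. -113.] [110. 120.] 21.5 73 [126 125 127]
tin 0.6 [175. 248.] [453. 308.] [79. 79.] 76.2 85 [88 85 82]
tin 0.44 [256. 173.] [633. 104.] [75. 90.] 6.7 152 [102  99  96]
tall_carton 0.91 [253. 172.] [633. 104.] [75. 90.] 7.0 152 [102  99  96]
tall_carton 0.56 [230. 243.] [465. 149.] [76. 90.] 48.0 152 [100  37  36]
tall_carton 0.23 [176. 291.] [345. 302.] [ 48. 196.] 1.0 21 [104  87  65]
low_carton 0.85 [410. 279.] [ 382. -289.] [75. 89.] 52.6 98 [74 52 87]
low_carton 0.79 [276. 294.] [345.  45.] [75. 90.] 50.5 98 [49 96 95]
low_carton 0.66 [349. 168.] [ 664. -142.] [75. 91.] 8.0 97 [104 100  97]
jar 0.95 [208. 195.] [590. 228.] [56. 53.] 67.6 112 [89 90 89]
jar 0.58 [348. 170.] [ 665. -142.] [76. 91.] 8.0 97 [103  99  96]
jar 0.18 [170. 287.] [345. 302.] [ 48. 198.] 1.0 20 [104  88  66]
mill 0.7 [404. 169.] [ 652. -270.] [34. 35.] 89.9 142 [33 24 19]
mug 0.82 [178. 248.] [452. 308.] [78. 77.] 73.8 85 [87 84 82]
mug 0.7 [207. 195.] [591. 227.] [55. 57.] 35.8 112 [88 89 88]
bow
[... 590 characters left out ...]
6. 90.] 47.9 153 [77 24 23]
low_carton 0.73 [186. 178.] [ 655. -267.] [32. 38.] 14.3 142 [37 29 24]
low_carton 0.72 [334. 179.] [347.  47.] [77. 89.] 51.7 98 [38 81 80]
low_carton 0.71 [250. 141.] [ 381. -286.] [79. 90.] 51.4 98 [51 31 62]
jar 0.55 [326. 274.] [594. 231.] [56. 56.] 2.9 113 [89 89 87]
mill 0.65 [182. 177.] [ 653. -266.] [35. 35.] 89.2 142 [37 28 23]
mill 0.59 [412. 248.] [355. 307.] [ 48. 197.] 8.4 22 [120 102  80]
mug 0.55 [389. 263.] [455. 311.] [79. 79.] 44.7 87 [75 72 69]
bowl 0.85 [190. 150.] [ 536. -397.] [124. 119.] 74.0 56 [93 89 86]
spoon 0.97 [410. 248.] [357. 308.] [ 48. 196.] 10.0 23 [121 102  79]
spoon 0.35 [209. 211.] [ 666. -137.] [74. 89.] 6.3 98 [104 100  96]
```

```bash
ls pics
```

```text
scene1.png
top1.png
```

View pics/top1.png

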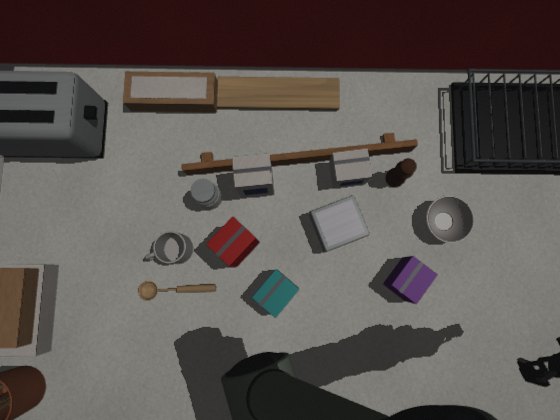

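The top view shows the rail from (183,167) to (416,146) and the tin at (340,223). The white tall carton is at (253,172), left of the gap, and the white low carton at (350,168), right of it. The red (233,243), turquoise (276,293) and purple (411,279) boxes are decoys. The tin is about 77 mm right of the gap's middle and turned +14.5° to the rail. I'll push it sideways first with two fingertips on its right face, then forward.

```bash
python3 - <<'E'
from h import *
o=manip.observe();R=np.array(o["ee_rot"]);print(o["t"],np.round(o["eef_pos"],3),np.round(R,2).tolist(),manip.tip_extent,o["gripper_width"],o["force"])
print("tool y yaw",np.degrees(np.arctan2(R[1,1],R[0,1])))
E
```

```text
1.0 [ 0.244 -0.493  0.253] [[0.9, 0.44, -0.0], [0.44, -0.9, -0.0], [-0.0, 0.0, -1.0]] 0.022 0.08523803510406666 [ 0.79059895  0.78136901 -0.24097621]
tool y yaw -63.71144606232307
```

```bash
python3 -m jog '[[0,0,8.5,30,30,0,70],[0,0,17,61,60,0,70],[0,0,25.5,92,90,0,70],[0,0,34,123,120,0,70],[0,0,42.5,154,150,0,70],[0,0,51,185,180,0,70],[0,0,59.5,215,210,0,70],[0,0,68,246,240,0,70],[0,0,76.5,277,270,0,70],[0,0,85,307,300,0,70]]'
```

```text
t: 2.0
eef_pos: [0.5518, -0.1917, 0.2534]
ee_rot: [[-0.369, 0.929, 0.0], [0.929, 0.369, -0.0], [-0.0, 0.0, -1.0]]
force: [0.8, -1.4, -0.5]
gripper_width: 0.06
grasp_force: 0.0
```

```bash
python3 -m jog '[[0,0,0,0,0,-30,70],[0,0,0,0,0,-65,70],[0,0,0,0,0,-100,70],[0,0,0,0,0,-130,70],[0,0,0,0,0,-160,70],[0,0,0,0,0,-185,70],[0,0,0,0,0,-200,70],[0,0,0,0,0,-208,70],[0,0,0,0,0,-208,70],[0,0,0,0,0,-208,70]]'; python3 - <<'E'
from h import *
s=vision.snapshot("top");cv2.imwrite("pics/top2.png",cv2.resize(s["image"][120:320,200:460,::-1],None,fx=3,fy=3));C=cloud(s)
for o in top(s,"tin",C):print(*o)
E
```

```text
t: 3.0
eef_pos: [0.5511, -0.1934, 0.046]
ee_rot: [[-0.363, 0.932, 0.001], [0.932, 0.363, -0.0], [-0.001, 0.001, -1.0]]
force: [0.4, 0.4, 0.3]
gripper_width: 0.0597
grasp_force: 0.0
0.68 [338. 220.] [ 520. -113.] [110. 120.] 21.9 73 [85 84 85]
```

View pics/top2.png

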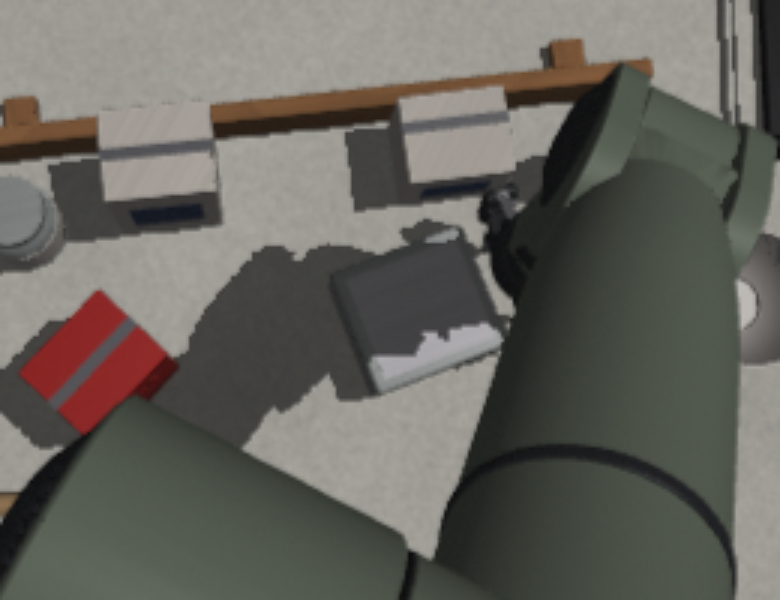

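```bash
python3 -m jog '[[0,0,0,-2,5,0,70],[0,0,0,-4,9,0,70],[0,0,0,-5,13,0,70],[0,0,0,-7,18,0,70],[0,0,-1,-9,23,0,70],[0,0,-2,-11,28,0,70],[0,0,-3,-13,33,0,70],[0,0,-4,-15,38,0,70],[0,0,-5,-17,43,0,70],[0,0,-6,-19,48,0,70]]'; python3 - <<'E'
from h import *
s=vision.snapshot("top");C=cloud(s)
for o in top(s,"tin",C):print(*o)
E
```

```text
t: 4.1
eef_pos: [0.5314, -0.1448, 0.0453]
ee_rot: [[-0.262, 0.965, 0.0], [0.965, 0.262, -0.0], [-0.0, -0.0, -1.0]]
force: [-0.4, -4.8, 1.9]
gripper_width: 0.0597
grasp_force: 0.0
0.76 [323. 225.] [513. -75.] [109. 119.] 14.9 73 [76 76 77]
```

```bash
python3 -m jog '[[0,0,-1,-2,5,0,70],[0,0,-2,-4,10,0,70],[0,0,-3,-6,15,0,70],[0,0,-4,-8,20,0,70],[0,0,-5,-10,25,0,70],[0,0,-6,-12,29,0,70],[0,0,-7,-13,33,0,70],[0,0,-8,-14,36,0,70],[0,0,-8.3,-14,38,0,70],[0,0,-8.3,-14,38,0,70]]'; python3 - <<'E'
from h import *
s=vision.snapshot("top");C=cloud(s)
for o in top(s,"tin",C):print(*o)
E
```

```text
t: 5.2
eef_pos: [0.5175, -0.1064, 0.0452]
ee_rot: [[-0.122, 0.993, -0.0], [0.993, 0.122, 0.001], [0.001, 0.0, -1.0]]
force: [0.0, -1.4, -0.8]
gripper_width: 0.06
grasp_force: 0.0
0.83 [306. 225.] [509. -34.] [110. 116.] 7.1 73 [72 72 73]
```

```bash
python3 -m jog '[[0,0,0,1,-6,0,70],[0,0,0,2,-15,0,70],[0,0,0,3,-25,0,70],[0,0,0,3,-25,20,70],[0,0,0,3,-25,45,70],[0,0,0,3,-25,70,70],[0,0,0,3,-25,95,70],[0,0,0,3,-25,110,85],[0,0,0,3,-25,120,85],[0,0,0,3,-25,120,85]]'; python3 - <<'E'
from h import *
print(np.round(manip.observe()["joints"],2))
s=vision.snapshot("top");C=cloud(s)
for o in top(s,"tin",C):print(*o)
E
```

```text
t: 6.3
eef_pos: [0.5214, -0.1331, 0.1665]
ee_rot: [[-0.121, 0.993, 0.002], [0.993, 0.121, -0.001], [-0.001, 0.002, -1.0]]
force: [0.6, 0.2, -0.0]
gripper_width: 0.0729
grasp_force: 0.0
[-0.39  0.38 -0.36  0.84  0.    1.06]
0.6 [307. 228.] [509. -36.] [110. 120.] 7.2 73 [75 74 75]
```

```bash
python3 -m jog '[[0,0,8.5,-9,8,0,85],[0,0,17,-18,17,0,85],[0,0,25.5,-27,26,0,85],[0,0,34,-37,35,0,85],[0,0,42.5,-46,43,0,85],[0,0,51,-56,52,0,85],[0,0,59.5,-65,61,0,85],[0,0,68,-75,70,0,85],[0,0,76.5,-84,79,0,85],[0,0,85,-93,87,0,85]]' && python3 -m jog '[[0,0,5,0,0,0,85],[0,0,5,0,0,-20,85],[0,0,5,0,0,-45,85],[0,0,5,0,0,-70,85],[0,0,5,0,0,-90,85],[0,0,5,0,0,-105,85],[0,0,5,0,0,-115,85],[0,0,5,0,0,-121,85],[0,0,5,0,0,-121,85],[0,0,5,0,0,-121,85]]'
```

```text
t: 7.4
eef_pos: [0.4264, -0.0446, 0.1641]
ee_rot: [[-0.999, -0.041, -0.002], [-0.041, 0.999, 0.001], [0.002, 0.001, -1.0]]
force: [0.1, -0.2, 0.6]
gripper_width: 0.0724
grasp_force: 0.0
t: 8.4
eef_pos: [0.4278, -0.0452, 0.0445]
ee_rot: [[-0.993, -0.122, 0.0], [-0.122, 0.993, -0.0], [-0.0, -0.0, -1.0]]
force: [0.1, 1.0, 0.2]
gripper_width: 0.0726
grasp_force: 0.0
```

```bash
python3 - <<'E'
from h import *
s=vision.snapshot("scene");cv2.imwrite("pics/scene2.png",s["image"][...,::-1])
o=manip.observe();R=np.array(o["ee_rot"]);print(np.round(o["eef_pos"],4),"tool y yaw",np.degrees(np.arctan2(R[1,1],R[0,1])))
C=cloud(s)
for o in top(s,"tin",C):print(*o)
E
```

```text
[ 0.4281 -0.0453  0.0448] tool y yaw 96.98995435759741
0.61 [270. 202.] [510. -33.] [110. 122.] 8.1 74 [111 110 110]
```

View pics/scene2.png

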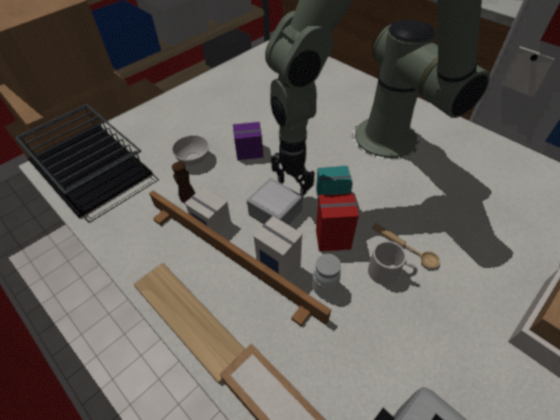

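```bash
python3 -m jog '[[0,0,0,5,0.6,0,85],[0,0,0,9,1.1,0,85],[0,0,0,13,1.6,0,85],[0,0,0,17,2.1,0,85],[0,0,0,22,2.7,0,85],[0,0,0,27,3.3,0,85],[0,0,0,33,4,0,85],[0,0,0,39,4.8,0,85],[0,0,0,45,5.5,0,85],[0,0,0,50,6.1,0,85]]'; python3 - <<'E'
from h import *
s=vision.snapshot("top");C=cloud(s)
for o in top(s,"tin",C):print(*o)
E
```

```text
t: 9.5
eef_pos: [0.4758, -0.0392, 0.0442]
ee_rot: [[-0.993, -0.121, -0.004], [-0.121, 0.993, -0.001], [0.004, -0.001, -1.0]]
force: [-6.2, -0.9, 8.6]
gripper_width: 0.0727
grasp_force: 2.7
0.87 [286. 200.] [579. -13.] [ 58. 129.] 36.3 73 [124 124 125]
0.52 [305. 154.] [699. -12.] [ 20. 617.] 7.1 62 [83 61 43]
```

```bash
python3 -m jog '[[0,0,0,5,0.6,0,85],[0,0,0,10,1.2,0,85],[0,0,0,15,1.8,0,85],[0,0,0,20,2.4,0,85],[0,0,0,25,3,0,85],[0,0,0,30,3.7,0,85],[0,0,0,35,4.3,0,85],[0,0,0,40,4.9,0,85],[0,0,0,40,4.9,0,85],[0,0,0,40,4.9,0,85]]'; python3 - <<'E'
from h import *
s=vision.snapshot("scene");C=cloud(s);cv2.imwrite("pics/scene3.png",cv2.resize(s["image"][120:320,140:400,::-1],None,fx=3,fy=3))
for k in("tin","tall_carton","rail"):
  for o in top(s,k,C)[:2]:print(k,*o)
E
```

```text
t: 10.6
eef_pos: [0.5172, -0.0342, 0.0442]
ee_rot: [[-0.993, -0.122, -0.001], [-0.122, 0.993, -0.0], [0.001, -0.0, -1.0]]
force: [-3.3, -0.0, 3.1]
gripper_width: 0.0725
grasp_force: 1.3
tall_carton 0.9 [279. 248.] [634. 106.] [76. 91.] 7.0 153 [100  97  94]
tall_carton 0.72 [332. 219.] [467. 151.] [78. 90.] 49.6 153 [56 15 14]
rail 0.82 [242. 260.] [698. -10.] [ 23. 618.] 6.9 63 [81 59 41]
rail 0.48 [276. 248.] [634. 106.] [76. 91.] 7.0 153 [100  97  94]
```

View pics/scene3.png

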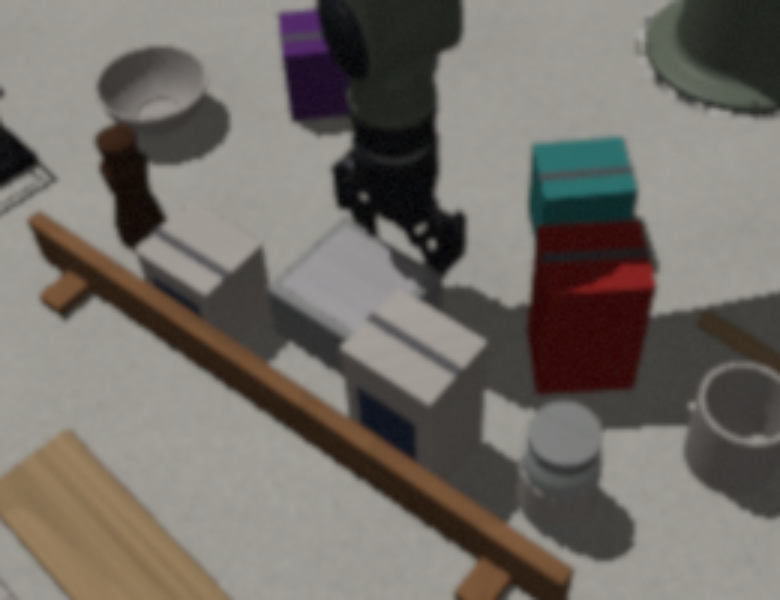

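The tin, at crop (350,275), is square and entering the gap between the low carton (200,260) and the tall carton (415,345). The net missed it this time, so I'll measure it from the depth data.

```bash
cat >> h.py <<'E'
def tinz(s):
    C=cloud(s);P=C.reshape(-1,3)[(s["range_z"]>0).ravel()]
    q=P[(abs(P[:,2]-.073)<.006)&(P[:,0]>.42)&(P[:,0]<.695)]
    n=np.array([np.cos(np.radians(7)),np.sin(np.radians(7))]);t=np.array([-n[1],n[0]])
    d=(q[:,:2]-[.690,-.013]);a,b=d@n*1000,d@t*1000
    k=(abs(b)<72)&(a<-5);a,b=a[k],b[k]
    print("n",np.percentile(a,[1,99]).round(1),"t",np.percentile(b,[1,99]).round(1),len(a))
    f=[(np.percentile(a[abs(b-c)<6],99.5)).round(1) for c in(-45,-30,-15,0,15,30,45) if (abs(b-c)<6).sum()>10]
    print("back edge",f)
    r=P[(abs(P[:,2]-.062)<.004)];d=(r[:,:2]-[.690,-.013]);a2,b2=d@n*1000,d@t*1000
    k=(abs(b2)<60)&(a2>-15)&(a2<30);print("rail",np.percentile(a2[k],[1,99]).round(1) if k.sum()>5 else None)
E
python3 - <<'E'
from h import *
for n in("scene","top"):tinz(vision.snapshot(n))
E
```

```text
n [-168.5  -55.5] t [-56.4  60.3] 1210
back edge [np.float64(-55.1), np.float64(-55.0), np.float64(-55.4), np.float64(-55.5), np.float64(-55.0), np.float64(-55.0), np.float64(-91.7)]
rail [ 0.9 18.5]
n [-150.4  -56. ] t [39.2 59.1] 137
back edge [np.float64(-56.0)]
rail [-0.3 16.8]
```

```bash
python3 -m jog '[[0,0,0,5,0.6,0,85],[0,0,0,10,1.2,0,85],[0,0,0,15,1.8,0,85],[0,0,0,20,2.4,0,85],[0,0,0,25,3,0,85],[0,0,0,30,3.6,0,85],[0,0,0,35,4.2,0,85],[0,0,0,40,4.8,0,85],[0,0,0,44,5.3,0,85],[0,0,0,47,5.7,0,85]]'; python3 - <<'E'
from h import *
for n in("scene","top"):tinz(vision.snapshot(n))
print(np.round(manip.observe()["force"],1))
E
```

```text
t: 11.9
eef_pos: [0.564, -0.0285, 0.0442]
ee_rot: [[-0.993, -0.121, -0.002], [-0.121, 0.993, -0.0], [0.002, -0.0, -1.0]]
force: [-6.2, -0.2, 6.1]
gripper_width: 0.0728
grasp_force: 1.1
n [-118.5   -7.8] t [-56.7  57.1] 1266
back edge [np.float64(-8.6), np.float64(-7.2), np.float64(-8.0), np.float64(-7.1), np.float64(-7.4), np.float64(-8.0), np.float64(-7.2)]
rail [-10.3  18.2]
n [-84.8  -8.3] t [48.3 59.1] 71
back edge []
rail [-4.9 16.3]
[-4.4 -0.5  4.1]
```

About 8 mm remain. I'll close it slowly.

```bash
python3 -m jog '[[0,0,0,1,0.1,0,85],[0,0,0,2,0.2,0,85],[0,0,0,3,0.4,0,85],[0,0,0,4,0.5,0,85],[0,0,0,5,0.6,0,85],[0,0,0,5.7,0.7,0,85],[0,0,0,6.4,0.8,0,85],[0,0,0,7,0.9,0,85],[0,0,0,7.5,0.9,0,85],[0,0,0,7.5,0.9,0,85]]'; python3 - <<'E'
from h import *
tinz(vision.snapshot("scene"))
print(np.round(manip.observe()["force"],1))
E
```

```text
t: 13.0
eef_pos: [0.5712, -0.0275, 0.0442]
ee_rot: [[-0.993, -0.121, -0.002], [-0.121, 0.993, -0.0], [0.002, 0.0, -1.0]]
force: [-6.8, -1.3, 6.3]
gripper_width: 0.0726
grasp_force: 1.1
n [-115.9   -5.7] t [-55.4  55.9] 1207
back edge [np.float64(-5.4), np.float64(-5.5), np.float64(-5.8), np.float64(-5.2), np.float64(-6.3), np.float64(-6.9), np.float64(-5.2)]
rail [-2.  18.2]
[-6.4 -1.4  6.2]
```

```bash
python3 -m jog '[[0,0,0,0.3,0,0,85],[0,0,0,0.6,0.1,0,85],[0,0,0,0.9,0.1,0,85],[0,0,0,1.2,0.1,0,85],[0,0,0,1.5,0.2,0,85],[0,0,0,1.5,0.2,0,85],[0,0,0,1.5,0.2,0,85],[0,0,0,1.5,0.2,0,85],[0,0,0,1.5,0.2,0,85],[0,0,0,1.5,0.2,0,85]]'; sed -i 's/(a<-5)/(a<8)/;s/abs(P\[:,2\]-.073)<.006/abs(P[:,2]-.074)<.004/' h.py; python3 - <<'E'
from h import *
tinz(vision.snapshot("scene"))
print(np.round(manip.observe()["force"],1))
E
```

```text
t: 14.05
eef_pos: [0.5713, -0.0275, 0.0442]
ee_rot: [[-0.993, -0.121, -0.004], [-0.121, 0.993, -0.001], [0.004, -0.0, -1.0]]
force: [-9.4, -0.8, 9.9]
gripper_width: 0.0726
grasp_force: 3.8
n [-110.7   -1.9] t [-55.1  55.9] 1076
back edge [np.float64(-3.4), np.float64(-3.0), np.float64(-1.0), np.float64(-0.7), np.float64(-2.0), np.float64(-3.4), np.float64(-0.0)]
rail [-2.2 18.4]
[-10.4  -1.5   9.7]
```

```bash
python3 -m jog '[[0,0,0,0.4,0,0,85],[0,0,0,0.8,0.1,0,85],[0,0,0,1.2,0.1,0,85],[0,0,0,1.6,0.2,0,85],[0,0,0,2,0.2,0,85],[0,0,0,2,0.2,0,85],[0,0,0,2,0.2,0,85],[0,0,0,2,0.2,0,85],[0,0,0,2,0.2,0,85],[0,0,0,2,0.2,0,85]]'
```

```text
t: 15.1
eef_pos: [0.5713, -0.0275, 0.0442]
ee_rot: [[-0.993, -0.121, -0.008], [-0.121, 0.993, -0.002], [0.008, -0.001, -1.0]]
force: [-15.4, -1.0, 15.2]
gripper_width: 0.0723
grasp_force: 5.4
```

The tool has stopped and the force is rising, so the tin is seated on the rail. Next I back off straight and clear.

```bash
python3 -m jog '[[0,0,0,-3,-0.4,0,85],[0,0,0,-7,-0.9,0,85],[0,0,0,-15,-1.8,0,85],[0,0,0,-27,-3.3,0,85],[0,0,0,-40,-4.9,0,85],[0,0,0,-55,-6.7,0,85],[0,0,0,-75,-9.2,10,85],[0,0,0,-95,-11.6,40,85],[0,0,0,-105,-13,75,85],[0,0,0,-110,-14,110,85]]' && python3 -m jog '[[0,0,0,-5,0,30,85],[0,0,0,-15,-10,60,85],[0,0,0,-30,-30,90,85],[0,0,0,-50,-60,115,85],[0,0,0,-70,-90,130,85],[0,0,0,-90,-125,140,85],[0,0,0,-105,-160,140,85],[0,0,0,-115,-190,140,85],[0,0,0,-120,-200,140,85],[0,0,0,-120,-200,140,85]]'; python3 - <<'E'
from h import *
s=vision.snapshot("top");C=cloud(s);cv2.imwrite("pics/top4.png",s["image"][...,::-1])
for k in"rail tin tall_carton low_carton jar mill mug bowl spoon".split():
  for o in top(s,k,C):print(k,*o)
tinz(s);tinz(vision.snapshot("scene"))
E
```

```text
t: 16.1
eef_pos: [0.464, -0.0409, 0.1549]
ee_rot: [[-0.993, -0.121, -0.001], [-0.121, 0.993, 0.001], [0.001, 0.001, -1.0]]
force: [0.6, -0.2, 0.8]
gripper_width: 0.0726
grasp_force: 0.0
t: 17.1
eef_pos: [0.3452, -0.2419, 0.294]
ee_rot: [[-0.993, -0.119, 0.0], [-0.119, 0.993, 0.0], [-0.001, 0.0, -1.0]]
force: [0.1, -0.5, -0.4]
gripper_width: 0.0728
grasp_force: 0.0
rail 0.74 [305. 153.] [696. -12.] [ 25. 617.] 7.0 63 [82 62 46]
tin 0.68 [303. 178.] [635. -20.] [110. 120.] 6.6 73 [119 118 120]
tall_carton 0.97 [232. 244.] [465. 149.] [75. 90.] 48.0 152 [104  38  37]
tall_carton 0.76 [254. 174.] [633. 104.] [74. 89.] 6.7 152 [105 102  99]
tall_carton 0.47 [401. 170.] [ 651. -270.] [33. 34.] 1.8 141 [34 25 20]
low_carton 0.97 [277. 293.] [345.  45.] [75. 90.] 50.4 98 [34 65 64]
low_carton 0.86 [410. 277.] [ 382. -290.] [76. 91.] 51.8 98 [76 54 89]
low_carton 0.55 [349. 170.] [ 665. -141.] [76. 90.] 8.0 97 [107 103 100]
jar 0.81 [207. 192.] [591. 227.] [55. 57.] 68.8 112 [92 93 92]
jar 0.2 [403. 168.] [ 652. -271.] [38. 35.] 87.1 141 [39 30 25]
mill 0.58 [402. 168.] [ 652. -271.] [38. 35.] 87.1 141 [42 33 28]
mug 0.68 [210. 195.] [591. 227.] [56. 56.] 0.5 112 [91 92 91]
mug 0.6 [176. 247.] [454. 307.] [76. 78.] 0.8 85 [91 88 86]
bowl 0.69 [451. 220.] [ 536. -400.] [118. 120.] 86.1 55 [98 95 93]
spoon 0.76 [173. 288.] [346. 301.] [ 46. 197.] 0.7 21 [109  90  66]
spoon 0.54 [177. 250.] [453. 307.] [78. 78.] 72.6 85 [91 88 86]
n [-107.4   -4.2] t [-56.4  55.8] 972
back edge [np.float64(-6.3), np.float64(-4.7), np.float64(-5.3), np.float64(-6.7), np.float64(-2.0), np.float64(-3.3), np.float64(-8.5)]
rail [-9.7 16.9]
n [-107.    -2.1] t [-55.1  57. ] 1089
back edge [np.float64(-2.1), np.float64(-1.4), np.float64(-2.3), np.float64(-1.4), np.float64(-2.5), np.float64(-1.0), np.float64(-1.4)]
rail [-1.9 18.5]
```

View pics/top4.png

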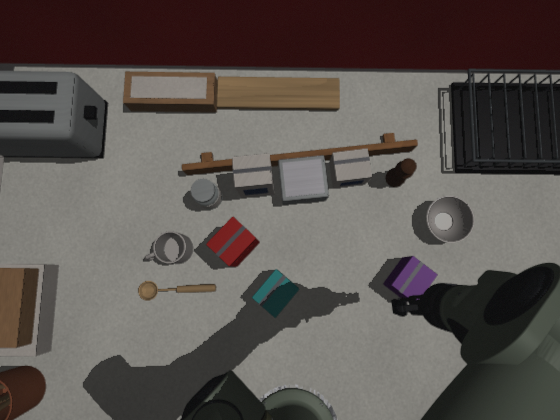

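The tin at (303,178) sits flush on the rail between the cartons. It is square to within 0.5° by my measurement, and everything else is where it started.

```bash
python3 -c "from cell import manip;print(manip.job_done())"
```

```text
the job is handed in; nothing more can be done
None
```

The tin is between the cartons with its back flush and square against the oak rail, nothing else moved measurably, the arm is clear, and the job is handed in (no verdict came back).

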